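# Show the headlamp to the gear-check camera

### The arm

A 6-joint arm with a two-finger parallel gripper is mounted at the origin on the work surface. World frame = base frame: x ahead of the robot, y to its left, z up, the work surface at z = 0. Lengths are in m, angles in degrees, forces in N, time in s.
With the tool pointing down it reaches from about 0.3 to 0.775 m from the base axis. Payload 14.6 kg.
Tool frame: the origin (TCP) lies midway between the tips of the shut fingers; the grasp point (between the pads) lies 19 mm behind it; z points along the fingers, y is the line along which they close (so a half turn about z gives the same grasp; the last joint's range is limited). The gripper opens to 94 mm and grips with 3 to 60 N. Pads are 16 mm wide; open, the fingers measure 119 mm over their backs; the gripper's body (75 mm by 177 mm) begins 78 mm behind the grasp point.
Start: joints at [-69.076, 17.183, 87.147, -0, 75.671, -3.816], TCP at [0.23, -0.5, 0.205] pointing down, gripper open.
Joint ranges: [-173.82, 173.82], [-45.26, 126.66], [13.44, 144.39], [-59.66, 239.66], [0, 175.72], [-146.38, 146.38]. Speed limits (degrees/s): [127.2, 127.2, 147.25, 180, 180, 180].

### API

Orientations are given as [roll, pitch, yaw] about the fixed x, y, z axes, in that order (R = Rz(yaw) Ry(pitch) Rx(roll)).
In Python, from workcell import status, eyes, arm gives the robot as it stands.
- The arm moves only by the tool send_rows, never from a script. Its argument "targets" is a list of rows, each a list of 4 numbers: the shift along the tool's x, y, z normalised to -1 to 1, where 1 is 500 mm, then the turn about the tool's z normalised to -1 to 1, where 1 is pi rad. In form: [[x, y, z, turn], ...]. A call has 1 to 10 rows; each row is the pose to reach, as a shift and turn from the pose commanded when the call began, along the tool's axes at that moment, turning the shorter way round; what a row does not reach only later rows make up. A row lasts 1/12 s, in which the tool goes at most 41.7 mm and 7.16 degrees, less where a joint would pass 70% of its speed; a pose out of reach is approached as far as the arm can. A call with a number of a shift or a turn outside -1 to 1 is refused whole. A call with a gripper value outside its range is refused whole. "claw" is the closure, from -1 (fully open) to 1 (shut), set as the call begins (left out, the last holds). The fingers move at their own pace and stop on an object; "force" is the grip in N (left out, the last holds). Time passes only in rows, so rows that repeat a pose let the fingers close. It gives the time, the measured TCP pose, the force, the opening and the grip force at its end, in the units of the state.
- status.observe(): the state, without advancing time (a new reading comes with each control period).
- eyes.grab_frame(name): name is "side" or "top"; returns (picture, depth): 400x640x3 uint8, red, green, blue; 400x640 float32, m along the optical axis (not along the pixel's ray), 0 where there is no reading.
- eyes.camera_info(name): a dict with "fx", "fy", "cx", "cy" (pixels), "world_from_camera" (4x4, takes a point from camera to world coordinates). Camera axes: x right, y down, z forward; pixel columns grow to the right and rows downward; lengths in m; the calibration is good to about 2 mm. A picture is of the moment at which its call begins. camera_info takes no time and is no camera call.
- arm.sign_off(): hands the job in; it is judged then, once.
The state is a dict: "t": time; "joints": joint angles; "qd": joint speeds; "joint_efforts": joint torques, N m; "tool_pos": TCP position; "orientation": TCP orientation; "contact_force": force on the tool from outside, world axes, zero at the start; "ft_torque": the same for the moment, N m; "opening": finger opening in m; "gripper_force": force on a finger pad.
Only numpy, scipy, OpenCV 4.12 (cv2) and the standard library are available. Lean on these libraries where they do the work, as an engineer would, in place of code of your own. Each camera call takes 0.05 s, during which the arm holds its last target. There are 200 camera calls.

### The job

Before a night hike the lamp glass gets checked for cracks: pick the headlamp off the turntable by its two sides, keeping the fingers off its glass, and hold it up in the air in front of the little camera on the stand. Its glass should squarely face the camera's lens, centred on the camera's line of sight (which slopes downwards) with 12 cm between glass and lens, and the lamp should be the right way up in the camera's picture. Do not bump the camera and leave the other things where they lie; finish there, keeping still with the headlamp in the grip.

Things in the scene. Friction and masses are not known exactly. Their poses are not given: they have to be found in the camera images.
- headlamp: Headlamp, no strap: blue rounded block 56 wide (y), 44 high (z), 48 mm deep over black back plate, bezel and glass; about 100 g (75 to 133). Stands loose on the turntable at any yaw, room for open fingers all round. Origin: underside centre; +x points out of the glass, z to the top (grey switch pad). Grip its flat +y and -y sides (x = -20 to +16 mm).
- headlamp_glass: The round clear glass of the headlamp, 35 mm across, fixed to it. Origin: centre of the glass's outer face, 24 mm ahead of and 22 mm above the headlamp's origin; same axes as the headlamp (+x points out of the glass).
- turntable: Round wooden turntable, 320 mm in diameter, its top 28 mm above the shelf; turns about its centre with light friction (about 0.04 N m). Origin: on the shelf at its centre. Carries the headlamp, two carabiners and the compass.
- camera_head: Camera head: grey box 34 x 62 x 42 mm with a black lens barrel, on a stiff clamp on a 330 mm pole (40 mm behind the origin), round foot 110 mm across. Origin: centre of the box's back, where it tilts; +x is the line of sight out of the lens, z up in its picture. Its height and downward slope (0.1 to 0.45 rad) differ each time.
- camera_lens (a point): Centre of the front of the camera's lens, 48 mm ahead (+x) of the camera head's origin; same axes as the camera head.
- view_point (a point): The point in the air 120 mm ahead of the lens on the line of sight, where the centre of the headlamp's glass belongs; same axes as the camera head (x along the line of sight, away from the camera).
- carabiner_lock: Silver carabiner with a screw sleeve, 104 x 60 mm, 10 mm bar (sleeve a little thicker), lying flat on the turntable; origin: underside centre.
- carabiner_plain: Smaller silver carabiner without sleeve, 94 x 52 mm, 9 mm bar, lying flat on the turntable; origin: underside centre.
- compass: Round black compass, 56 mm in diameter and 14 mm high, on the turntable; origin: underside centre.
- spring_clip: Green plastic spring clip, 75 mm long, 22 mm wide, about 25 mm high, lying on the shelf; origin: underside centre.
- power_bank: Grey power bank 70 x 130 x 16 mm lying on the shelf; origin: underside centre.
Not all that is in view belongs to the job. There is more than one size of the headlamp; the job needs the smallest.

How it is judged (in metres and radians):
On the way:
1. the headlamp is gripped and off the turntable (contact force between headlamp and the fingers above 2 N and contact force between headlamp and turntable below 0.05 N and z of headlamp in the frame of turntable above 0.05 m), for 0.2 s.
At the end, for the whole second after the job is handed in: Held still in the fingers alone, none on the glass: the centre of the headlamp's glass within 25 mm of the point 120 mm ahead of the camera's lens on its line of sight, glass facing the lens within 0.21 rad, upright within 0.21 rad of the camera's, right way up (distance between headlamp_glass and view_point below 0.025 m and angle between the x axis of headlamp and the x axis of camera_head, either way round below 0.21 rad and angle between the z axis of headlamp and the z axis of camera_head, either way round below 0.21 rad and x of camera_lens in the frame of headlamp above 0.05 m and angle between headlamp's own z axis and vertical below 1 rad and contact force between headlamp and the fingers above 2 N and contact force between headlamp_glass and the fingers below 0.5 N and contact force between headlamp and turntable below 0.05 N and contact force between headlamp and camera_head below 0.05 N and height (world z) of headlamp above 0.08 m and linear speed of headlamp below 0.02 m/s and angular speed of headlamp below 0.15 rad/s); the arm keeps its last pose, push and grip.
It fails at once if a finger presses on the glass (contact force between headlamp_glass and the fingers above 1 N).
It fails at once if the camera is bumped or shifted (distance of camera_lens from where it was at the start of the episode above 0.008 m).
It fails at once if another thing is moved more than 30 mm (distance of any of carabiner_lock, carabiner_plain, compass, spring_clip, power_bank from where it was at the start of the episode above 0.03 m).
It also fails if it takes over 38 s, if anything falls off the work surface, if the arm or the gripper's body presses on something with over 40 N, if the wrist force passes 120 N, or if a joint passes its speed limit or range.

## Working session

There is one attempt and no reset: what is moved stays moved. The work goes in short steps, Python scripts to look and compute and a tool call to move; the robot and the scene stay as the last step left them, time stands still between calls to the robot, and variables do not carry over. Pictures are saved under pics/ and viewed, at most 10 in all, crops included, and the job is handed in when it is done.

Besides the shell and the picture viewer there is one more tool, called after "Call:" in YAML: its name, and indented under it one key for each argument. send_rows: Moves the arm, as the interface text tells. Scaled input: -1 to 1 covers 500 mm each way for a shift and pi rad each way for a turn. Its arguments: {"type":"object","properties":{"targets":{"type":"array","items":{"type":"array","items":{"type":"number"}}},"claw":{"type":"number"},"force":{"type":"number"}},"required":["targets"]}

```bash
mkdir -p pics; ls; python3 - <<'E'
from workcell import status, eyes, arm
import cv2, numpy as np
print(status.observe())
for n in ("side","top"):
    p,d=eyes.grab_frame(n); cv2.imwrite(f"pics/{n}0.png",p[:,:,::-1]); np.savez(f"/tmp/{n}0.npz",p=p,d=d)
    i=eyes.camera_info(n); print(n,i)
E
```

```text
pics
{'t': 0.0, 'joints': array([-6.90753615e+01,  1.72143831e+01,  8.71805884e+01, -8.84755670e-04,
        7.56693884e+01, -3.81544328e+00]), 'qd': array([ 0.07201871, -0.00658301,  0.06042147, -0.03786033, -0.0358453 ,
        0.04503108]), 'joint_efforts': array([ 6.57914079e-04, -5.31807339e+01, -3.52734125e+01,  7.08531705e-02,
        2.44307349e-02, -1.10035855e-04]), 'tool_pos': array([ 0.2300807 , -0.49927565,  0.20489612]), 'orientation': array([-1.79935726e+02, -3.42760368e-03,  2.47402994e+01]), 'contact_force': array([-0.74795025,  0.43824505,  0.31874482]), 'ft_torque': array([ 0.06149027, -0.02551688,  0.00562834]), 'gripper_force': 0.0, 'opening': 0.09389909331412909}
side {'fx': 374.11226486093835, 'fy': 374.11226486093835, 'cx': 320.0568333621903, 'cy': 199.23819138573373, 'world_from_camera': array([[ 0.99944154, -0.03156688,  0.01096043,  0.5013552 ],
       [-0.02918601, -0.66492048,  0.74634371, -0.56283972],
       [-0.01627193, -0.7462468 , -0.66547047,  0.71268211],
       [ 0.        ,  0.        ,  0.        ,  1.        ]])}
top {'fx': 442.2434693504107, 'fy': 442.2434693504107, 'cx': 322.9030553203238, 'cy': 197.37489710829175, 'world_from_camera': array([[ 0.0169076 , -0.99649432,  0.0819342 ,  0.43257889],
       [-0.99985583, -0.01672256,  0.0029441 ,  0.09521535],
       [-0.00156363, -0.08197216, -0.99663339,  1.41632332],
       [ 0.        ,  0.        ,  0.        ,  1.        ]])}
```

View pics/side0.png

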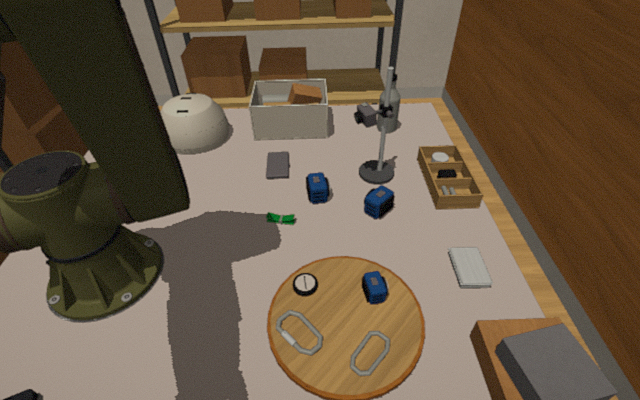

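View pics/top0.png

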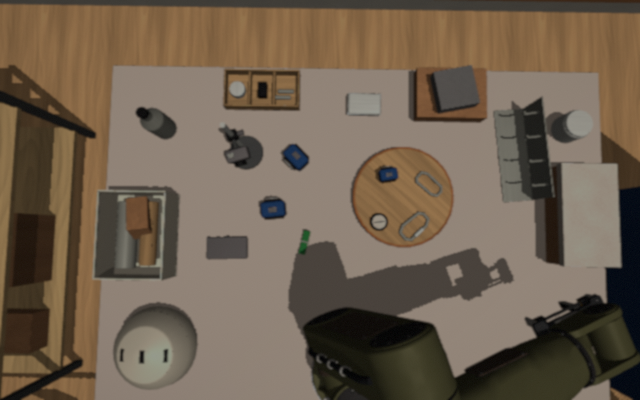

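The side view shows the headlamp on the turntable at about (375,287) and the camera on its pole at about (368,115). In the top view they are at (388,174) and (236,150). I'll zoom in on both.

```bash
cat > h.py <<'E'
import numpy as np, cv2
from workcell import status, eyes, arm
def cloud(n,d):
    i=eyes.camera_info(n); v,u=np.mgrid[:400,:640]
    P=np.stack([(u-i["cx"])/i["fx"]*d,(v-i["cy"])/i["fy"]*d,d],-1)
    T=i["world_from_camera"]; return P@T[:3,:3].T+T[:3,3]
def load(n,k=0):
    z=np.load(f"/tmp/{n}{k}.npz"); return z["p"],z["d"],cloud(n,z["d"])
def crop(p,u,v,w,h,W=400,H=300):
    return cv2.resize(p[v:v+h,u:u+w,::-1],(W,H),interpolation=cv2.INTER_CUBIC)
E
python3 - <<'E'
from h import *
s,sd,S=load("side");t,td,T=load("top")
a=np.hstack([crop(s,345,260,60,45),crop(s,340,60,80,60)])
b=np.hstack([crop(t,368,159,40,30),crop(t,210,120,60,45)])
cv2.imwrite("pics/z.png",np.vstack([a,b]))
# headlamp points
for n,p,P,c in(("side",s,S,(330,250,420,320)),("top",t,T,(360,150,420,200))):
    m=np.zeros(p.shape[:2],bool);m[c[1]:c[3],c[0]:c[2]]=1
    q=p.astype(int); m&=(P[...,2]>.04)&(q[...,2]>q[...,0]+25)
    X=P[m]; print(n,len(X),X.min(0),X.max(0))
    top=X[X[:,2]>X[:,2].max()-.008]; print(top.mean(0),len(top),cv2.minAreaRect(X[X[:,2]>.06][:,:2].astype(np.float32)))
# camera region
for n,P,c in(("side",S,(340,60,420,150)),("top",T,(205,115,270,175))):
    m=np.zeros(P.shape[:2],bool);m[c[1]:c[3],c[0]:c[2]]=1
    m&=(P[...,2]>.1)&(P[...,2]<.5); v,u=np.nonzero(m)
    print(n)
    for k in range(0,len(u),max(1,len(u)//45)): print(u[k],v[k],P[v[k],u[k]].round(3))
E
```

```text
side 444 [ 0.5013552  -0.56283972  0.04035277] [ 0.63879507 -0.07623857  0.71268211]
[ 0.5013552  -0.56283972  0.71268211] 3 ((0.5739654898643494, -0.3218095600605011), (0.5012025237083435, 0.047615326941013336), 78.66201782226562)
top 155 [ 0.43257889 -0.12425455  0.06557082] [0.63769842 0.09521535 1.41632332]
[0.43257889 0.09521535 1.41632332] 1 ((0.5426984429359436, -0.005060523748397827), (0.04569760710000992, 0.2943432927131653), 38.85383987426758)
side
389 67 [0.696 0.359 0.331]
388 72 [0.693 0.347 0.322]
396 75 [0.775 0.61  0.199]
391 78 [0.702 0.349 0.306]
387 81 [0.693 0.349 0.298]
395 83 [0.773 0.6   0.176]
394 86 [0.771 0.6   0.166]
390 89 [0.702 0.345 0.278]
392 91 [0.765 0.595 0.151]
388 93 [0.698 0.345 0.267]
398 94 [0.787 0.599 0.138]
386 96 [0.694 0.349 0.257]
394 97 [0.772 0.585 0.134]
380 99 [0.73  0.609 0.117]
387 100 [0.697 0.345 0.247]
394 101 [0.772 0.58  0.123]
363 103 [0.635 0.352 0.237]
361 104 [0.631 0.356 0.232]
399 104 [0.793 0.592 0.105]
394 105 [0.773 0.575 0.11 ]
387 106 [0.699 0.346 0.229]
380 107 [0.683 0.357 0.221]
368 108 [0.646 0.329 0.234]
366 109
[... 1256 characters left out ...]

237 149 [0.657 0.333 0.238]
232 150 [0.654 0.347 0.236]
246 150 [0.656 0.31  0.231]
237 151 [0.651 0.333 0.238]
226 152 [0.649 0.364 0.23 ]
240 152 [0.65  0.326 0.232]
229 153 [0.646 0.355 0.234]
243 153 [0.646 0.317 0.235]
233 154 [0.643 0.343 0.237]
247 154 [0.645 0.307 0.23 ]
236 155 [0.642 0.337 0.229]
225 156 [0.637 0.365 0.236]
239 156 [0.637 0.327 0.238]
228 157 [0.634 0.356 0.238]
242 157 [0.636 0.32  0.232]
232 158 [0.633 0.347 0.231]
246 158 [0.634 0.309 0.229]
238 159 [0.63  0.33  0.234]
232 160 [0.628 0.347 0.23 ]
227 161 [0.625 0.36  0.23 ]
242 161 [0.626 0.321 0.224]
237 162 [0.623 0.334 0.227]
234 163 [0.621 0.344 0.219]
235 164 [0.618 0.34  0.22 ]
237 165 [0.615 0.334 0.226]
```

View pics/z.png

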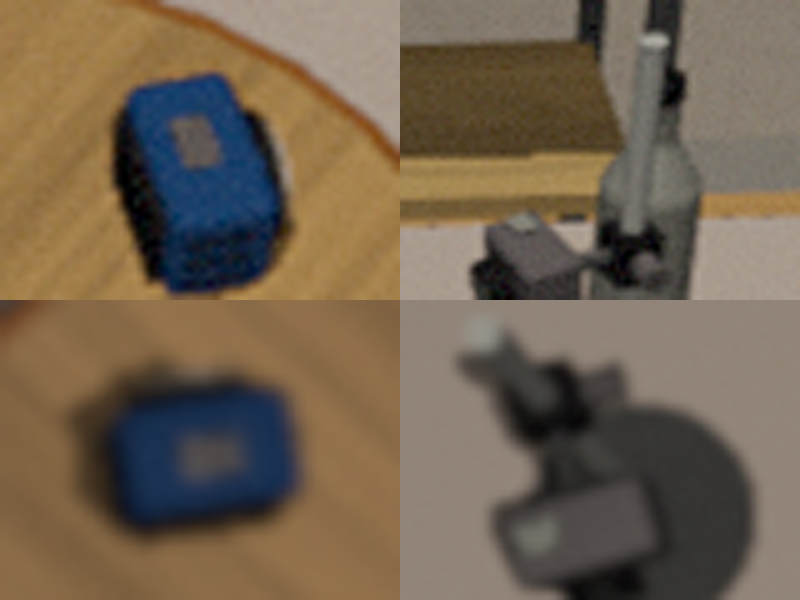

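The headlamp's glass already points roughly towards +x, and the camera looks roughly along -x. Next I'll average some frames and fit the camera box (yaw and slope) and the lamp pose.

```bash
cat >> h.py <<'E'
def grab(n,k,N):
    F=[eyes.grab_frame(n) for _ in range(N)]
    p=np.mean([f[0] for f in F],0); D=np.array([f[1] for f in F]); D[D==0]=np.nan
    d=np.nan_to_num(np.nanmedian(D,0)); np.savez(f"/tmp/{n}{k}.npz",p=p.astype(np.uint8),d=d); return D
E
python3 - <<'E'
from h import *
import warnings;warnings.simplefilter("ignore")
for n in("side","top"):
    D=grab(n,1,12); print(n,np.nanmedian(np.nanstd(D,0)))
s,sd,S=load("side",1);t,td,T=load("top",1)
a=np.hstack([crop(s,350,95,40,30),crop(t,215,135,40,30)])
cv2.imwrite("pics/z2.png",a)
for n,p,P,c in(("side",s,S,(350,98,384,132)),("top",t,T,(220,145,252,172))):
    print(n)
    for v in range(c[1],c[3],3):
        print(v,[(u,*(P[v,u]*1000).round().astype(int),int(p[v,u].mean())) for u in range(c[0],c[2],4) if P[v,u,2]>.15])
E
```

```text
side 0.001710406
top 0.0030452409
side
98 []
101 []
104 [(362, np.int64(633), np.int64(351), np.int64(235), 122), (366, np.int64(643), np.int64(349), np.int64(235), 116), (382, np.int64(688), np.int64(359), np.int64(229), 33)]
107 [(358, np.int64(622), np.int64(347), np.int64(228), 70), (362, np.int64(632), np.int64(341), np.int64(231), 86), (366, np.int64(642), np.int64(338), np.int64(232), 87), (370, np.int64(652), np.int64(336), np.int64(233), 84), (382, np.int64(686), np.int64(347), np.int64(226), 14)]
110 [(358, np.int64(622), np.int64(344), np.int64(221), 33), (362, np.int64(630), np.int64(328), np.int64(229), 86), (366, np.int64(640), np.int64(324), np.int64(231), 89), (370, np.int64(650), np.int64(321), np.int64(232), 87), (374, np.int64(660), np.int64(319), np.int64(233), 97), (378, np.int64(676), np.int64(345), np.int64(219), 100), (382, np.int64(687), np.int64(344), np.int64(219), 32)]
113 [(358, np.int64(619), np.int64(323), np.int64(224), 23), (362, np.int64(630), np.int64(319), np.int64(225), 40), (366, np.int64(638), np.int64(308), np.int64(231), 90), (370, np.int64(64
[... 2670 characters left out ...]
 71), (248, np.int64(637), np.int64(304), np.int64(228), 43)]
160 [(228, np.int64(627), np.int64(357), np.int64(233), 71), (232, np.int64(627), np.int64(346), np.int64(233), 72), (236, np.int64(628), np.int64(336), np.int64(231), 58), (240, np.int64(629), np.int64(326), np.int64(226), 35), (244, np.int64(630), np.int64(317), np.int64(217), 17)]
163 [(228, np.int64(620), np.int64(358), np.int64(227), 104), (232, np.int64(625), np.int64(354), np.int64(195), 80), (236, np.int64(620), np.int64(337), np.int64(225), 12), (240, np.int64(620), np.int64(326), np.int64(227), 21), (244, np.int64(621), np.int64(316), np.int64(221), 14)]
166 [(236, np.int64(613), np.int64(337), np.int64(221), 56)]
169 []
```

View pics/z2.png

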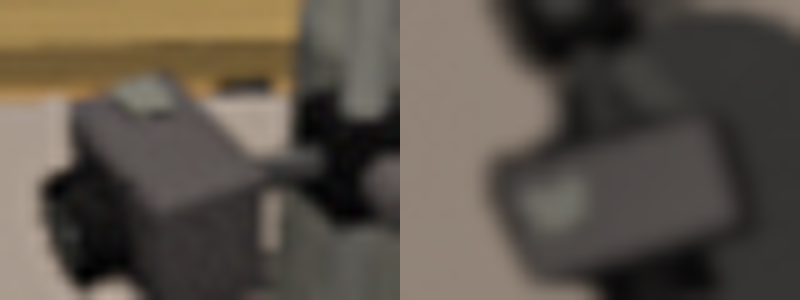

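```bash
cat > fit.py <<'E'
from h import *
from scipy.optimize import least_squares
from scipy.spatial.transform import Rotation as Ro
s,sd,S=load("side",1);t,td,T=load("top",1)
def sdf(L,c,h):
    q=np.abs(L-c)-h; return np.linalg.norm(np.maximum(q,0),axis=1)+np.minimum(q.max(1),0)
# camera box: yaw ~190, slope down = +pitch
A=S[100:128,356:378][(s[100:128,356:378].mean(-1)>38)]; B=T[146:164,222:252][(t[146:164,222:252].mean(-1)>50)]
def sel(X): return X[(X[:,2]>.19)&(X[:,2]<.24)&(X[:,0]>.622)&(X[:,0]<.672)&(X[:,1]<.37)]
A,B=sel(A),sel(B); 
def loc(p,X): return (X-p[:3])@Ro.from_euler("xyz",[0,p[4],p[3]]).as_matrix()
def f(p):
    return np.r_[sdf(loc(p,A),[.017,0,0],[.017,.031,.021]),sdf(loc(p,B),[.017,0,0],[.017,.031,.021])*.6]
for sub in("both","side"):
    if sub=="side": B=B[:0]
    for p0 in(.1,.3):
        r=least_squares(f,[.66,.335,.212,np.radians(192),p0],loss="soft_l1",f_scale=.002)
        p=r.x; R=Ro.from_euler("xyz",[0,p[4],p[3]]).as_matrix()
        print(sub,len(A),len(B),r.cost,p[:3].round(4),np.degrees(p[3:]).round(2),"view",(p[:3]+R[:,0]*.168).round(4))
# lamp
def lp(P,p,c):
    v0,v1,u0,u1=c;X=P[v0:v1,u0:u1].reshape(-1,3);q=p[v0:v1,u0:u1].reshape(-1,3).astype(int)
    return X[(q[:,2]>q[:,0]+20)&(X[:,2]>.036)&(X[:,2]<.08)]
A=lp(S,s,(262,310,355,395));B=lp(T,t,(160,190,370,408))
print(len(A),len(B),A.max(0),B.max(0),np.median(B,0))
def g(p):
    out=[]
    for X,w in((A,1),(B,.6)):
        R=Ro.from_euler("z",p[2]).as_matrix();L=(X-[p[0],p[1],.028])@R
        out.append(w*sdf(L,[-.002,0,.022],[.018,.028,.022]))
    return np.concatenate(out)
for y0 in(0,.2,-.2):
    r=least_squares(g,[.60,-.05,y0],loss="soft_l1",f_scale=.002);print(r.cost,r.x[:2].round(4),np.degrees(r.x[2]))
E
python3 fit.py
```

```text
both 323 271 0.00031162544841653334 [0.6608 0.34   0.2148] [198.02   9.15] view [0.5031 0.2887 0.1881]
both 323 271 0.00031183842773264606 [0.6607 0.34   0.2148] [198.34   9.48] view [0.5034 0.2878 0.1872]
side 323 0 0.00018032652883283917 [0.6612 0.3399 0.2136] [197.57   7.48] view [0.5024 0.2896 0.1918]
side 323 0 0.00018023536322117205 [0.6611 0.3399 0.2137] [197.65   7.73] view [0.5024 0.2894 0.1911]
472 166 [ 0.63859484 -0.07588234  0.07328606] [ 0.637335   -0.07179157  0.07509442] [ 0.61852855 -0.09608187  0.07210647]
0.00028484347676799516 [ 0.6213 -0.1015] 9.019695869876049
0.0002848831735651682 [ 0.6212 -0.1015] 9.16374171144414
0.00028484347676799554 [ 0.6213 -0.1015] 9.019696117310218
```

Slope is about 0.15 rad. The tool can only yaw, so I plan to grip the lamp behind its middle and press its front on the turntable rim. That should tilt it nose-up in the fingers. I'll fit the turntable and write a move helper.

```bash
cat >> h.py <<'E'
from scipy.spatial.transform import Rotation as Ro
def rel(x,y,z,yaw):
    o=status.observe();R=Ro.from_euler("xyz",o["orientation"],degrees=True).as_matrix()
    d=R.T@(np.array([x,y,z])-o["tool_pos"])/.5
    t=(o["orientation"][2]-yaw+180)%360-180
    print("t",round(o["t"],2),"row",d.round(4),round(t/180,4))
E
python3 - <<'E'
from h import *
t,td,T=load("side",1)
q=t.astype(int); m=(abs(T[...,2]-.028)<.005)&(q[...,0]>q[...,2]+25)&(T[...,0]>.35)&(T[...,0]<.75)&(T[...,1]<.1)
P=T[m][:,:2].astype(np.float32); c,r=cv2.minEnclosingCircle(P); print(len(P),c,r,P.min(0),P.max(0))
rel(.610,-.103,.17,9)
E
```

```text
15596 (0.5534676313400269, -0.15451277792453766) 0.15960994362831116 [ 0.39491338 -0.31261775] [0.7116202  0.00456873]
t 1.3 row [ 1.0218 -0.4023  0.0708] 0.0875
```

Call:
send_rows:
  targets:
    - [0.95,-0.375,0.06,0.0875]
    - [0.95,-0.375,0.06,0.0875]
    - [0.95,-0.375,0.06,0.0875]
    - [0.95,-0.375,0.06,0.0875]
    - [0.95,-0.375,0.06,0.0875]
    - [0.95,-0.375,0.06,0.0875]
    - [0.95,-0.375,0.06,0.0875]
    - [0.95,-0.375,0.06,0.0875]
    - [0.95,-0.375,0.06,0.0875]
    - [0.95,-0.375,0.06,0.0875]
  claw: -1

```text
t: 2.13
tool_pos: [0.5148, -0.2013, 0.1815]
orientation: [180.0, -0.0, 9.0]
contact_force: [-0.4, 0.2, -0.3]
opening: 0.0943
gripper_force: 0.0
```

Call:
send_rows:
  targets:
    - [0,0,0,0]
    - [0,0,0,0]
    - [0,0,0,0]
    - [0,0,0,0]
    - [0,0,0,0]
    - [0,0,0,0]

```text
t: 2.63
tool_pos: [0.5131, -0.2041, 0.1816]
orientation: [180.0, -0.0, 8.9]
contact_force: [0.5, 0.6, -1.1]
opening: 0.094
gripper_force: 0.0
```

```bash
python3 -c "
from h import *
rel(.610,-.103,.100,9);rel(.610,-.103,.036,9)"
```

```text
t 2.63 row [ 0.2226 -0.1698  0.1632] -0.0006
t 2.63 row [ 0.2226 -0.1699  0.2912] -0.0006
```

Call:
send_rows:
  targets:
    - [0.2225,-0.17,0.1,0]
    - [0.2225,-0.17,0.1,0]
    - [0.2225,-0.17,0.1,0]
    - [0.2225,-0.17,0.1,0]
    - [0.2225,-0.17,0.1,0]
    - [0.2225,-0.17,0.14,0]
    - [0.2225,-0.17,0.14,0]
    - [0.2225,-0.17,0.14,0]

```text
t: 3.3
tool_pos: [0.6095, -0.1025, 0.1111]
orientation: [-180.0, 0.1, 8.9]
contact_force: [-1.0, -0.0, 0.8]
opening: 0.094
gripper_force: 0.0
```

```bash
python3 - <<'E'
from h import *
p,d=eyes.grab_frame("side");q,d2=eyes.grab_frame("top")
cv2.imwrite("pics/a.png",np.hstack([crop(p,320,220,120,90),crop(q,350,140,80,60)]))
rel(.610,-.103,.036,9)
E
```

```text
t 3.4 row [-0.0009  0.0006  0.153 ] -0.0004
```

View pics/a.png

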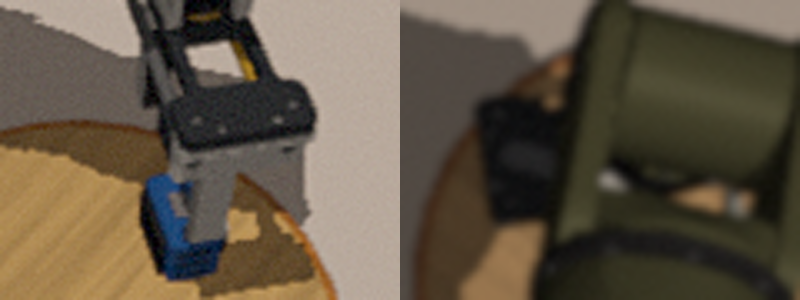

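The open fingers straddle the lamp, with the near finger in front of its side. I'll descend and grip.

Call:
send_rows:
  targets:
    - [0,0,0.08,0]
    - [0,0,0.12,0]
    - [0,0,0.152,0]
    - [0,0,0.152,0]
    - [0,0,0.152,0]
    - [0,0,0.152,0]

```text
t: 3.9
tool_pos: [0.6111, -0.1022, 0.0373]
orientation: [179.9, -0.1, 9.0]
contact_force: [-0.2, -0.0, 0.8]
opening: 0.0942
gripper_force: 0.0
```

Call:
send_rows:
  targets:
    - [0,0,0,0]
    - [0,0,0,0]
    - [0,0,0,0]
    - [0,0,0,0]
    - [0,0,0,0]
    - [0,0,0,0]
    - [0,0,0,0]
    - [0,0,0,0]
    - [0,0,0,0]
  claw: 1
  force: 20

```text
t: 4.65
tool_pos: [0.6103, -0.1018, 0.0355]
orientation: [180.0, -0.0, 9.0]
contact_force: [-0.2, -0.5, 1.8]
opening: 0.0558
gripper_force: 20.0
```

Gripped at 56 mm. Next I'll lift and turn it to go to a free stretch of rim on the +y side.

Call:
send_rows:
  targets:
    - [0,0,-0.05,0]
    - [0,0,-0.1,0]
    - [0,0,-0.15,0]
    - [0,0,-0.2,0]
    - [0,0,-0.2,0]
    - [0,0,-0.2,0]
    - [0,0,-0.2,0]

```text
t: 5.23
tool_pos: [0.6097, -0.1017, 0.1341]
orientation: [-180.0, 0.1, 9.0]
contact_force: [0.5, -0.0, -1.7]
opening: 0.0559
gripper_force: 20.0
```

```bash
python3 - <<'E'
from h import *
a=np.radians(100);c=np.array([.5535,-.1545]);n=np.array([np.cos(a),np.sin(a)])
p=c+n*(.160+.016);print(p)
rel(*p,.12,-80)
E
```

```text
[0.52293792 0.01882616]
t 5.23 row [-0.1338 -0.2652  0.0286] 0.4944
```

Call:
send_rows:
  targets:
    - [-0.02,-0.04,0,0.04]
    - [-0.04,-0.08,0,0.08]
    - [-0.06,-0.12,0,0.12]
    - [-0.08,-0.16,0,0.16]
    - [-0.1,-0.2,0,0.2]
    - [-0.12,-0.24,0,0.24]
    - [-0.134,-0.265,0,0.28]
    - [-0.134,-0.265,0,0.32]
    - [-0.134,-0.265,0,0.36]
    - [-0.134,-0.265,0,0.36]

```text
t: 6.07
tool_pos: [0.5226, 0.0189, 0.134]
orientation: [179.9, 0.1, -56.1]
contact_force: [0.5, 0.7, -1.1]
opening: 0.0559
gripper_force: 20.0
```

Call:
send_rows:
  targets:
    - [0,0,0,0.04]
    - [0,0,0,0.08]
    - [0,0,0,0.12]
    - [0,0,0,0.1344]
    - [0,0,0,0.1344]
    - [0,0,0,0.1344]

```text
t: 6.57
tool_pos: [0.5008, -0.0583, 0.122]
orientation: [-176.4, 5.1, -73.4]
contact_force: [-0.5, -0.4, -1.3]
opening: 0.056
gripper_force: 20.0
```

```bash
python3 - <<'E'
from h import *
grab("side",2,4)
s,d,S=load("side",2)
cv2.imwrite("pics/b.png",crop(s,270,160,160,120,640,480))
rel(.5229,.0188,.046,-80)
E
```

```text
t 6.77 row [-0.1193 -0.0735  0.1702] 0.0372
```

View pics/b.png

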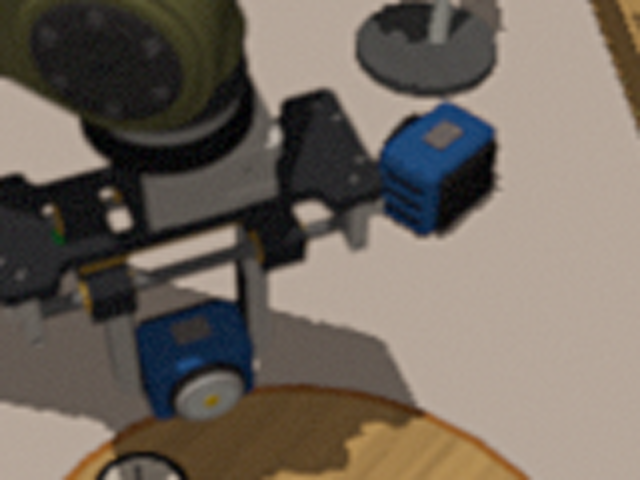

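The lamp is held well with its glass forward, but the tool has shifted and tilted. I'll check the joints.

```bash
python3 -c "
from h import *
o=status.observe();print(o)"
```

```text
{'t': 6.7667, 'joints': array([-14.01565264,  15.87801861, 100.76188228,   7.00959897,
        62.92048012, 146.27468995]), 'qd': array([ 0.81581772,  0.03496266, -0.27705579,  0.29102656,  0.1157951 ,
        0.32558068]), 'joint_efforts': array([-9.87052917e-01, -4.87934732e+01, -3.18831682e+01,  1.54484441e-01,
       -8.22086656e-02, -3.68018704e-02]), 'tool_pos': array([ 0.50167958, -0.05719648,  0.1229891 ]), 'orientation': array([-176.29229013,    5.05729487,  -73.29670574]), 'contact_force': array([-0.08313094, -0.92141284, -1.06767869]), 'ft_torque': array([0.06622572, 0.01193863, 0.04112217]), 'gripper_force': 19.962211847305298, 'opening': 0.05598756808056098}
```

Joint 6 reached its limit, since yaw must stay above j1 − 56°. I'll back off and see where the tool settles.

Call:
send_rows:
  targets:
    - [0,0,-0.02,-0.04]
    - [0,0,-0.04,-0.08]
    - [0,0,-0.06,-0.12]
    - [0,0,-0.08,-0.16]
    - [0,0,-0.08,-0.2]
    - [0,0,-0.08,-0.2]
    - [0,0,-0.08,-0.2]
    - [0,0,-0.08,-0.2]

```text
t: 7.43
tool_pos: [0.5001, -0.061, 0.1625]
orientation: [-174.0, 2.0, -37.6]
contact_force: [-0.4, -0.9, -0.3]
opening: 0.056
gripper_force: 20.0
```

```bash
python3 -c "
from h import *
o=status.observe();print(o['joints'],o['tool_pos'],o['orientation'])"
```

```text
[-14.49359549  13.07590892  98.54493283   6.75418031  67.98077515
 110.7244684 ] [ 0.50009049 -0.06099192  0.16248181] [-174.03467463    1.97423846  -37.62818867]
```

```bash
python3 -c "
from h import *
o=status.observe();R=Ro.from_euler('xyz',o['orientation'],degrees=True).as_matrix();print(R.round(3))
s=np.radians(8.5);h=np.radians(17.6);g=np.array([np.sin(s)*np.cos(h),np.sin(s)*np.sin(h),-np.cos(s)]);print(g)
print(np.degrees(np.arccos(R[:,2]@g)))"
```

```text
[[ 0.792 -0.61   0.036]
 [-0.61  -0.786  0.103]
 [-0.034 -0.104 -0.994]]
[ 0.14089055  0.04469312 -0.98901586]
6.876581899998917
```

The tilt persists, and happily it's on the favourable side: about 7° from ideal, against a 12° limit. So I'll go to the view point with it and then measure the held lamp.

```bash
cat > goal.py <<'E'
from h import *
def goal(view,head=17.8,g=(.035,0,-.0145),back=0):
    o=status.observe();R=Ro.from_euler("xyz",o["orientation"],degrees=True).as_matrix()
    best=min(np.arange(-180,180,.1),key=lambda a:abs(((np.degrees(np.arctan2(*(R@Ro.from_euler("z",a,degrees=True).as_matrix())[[1,0],0]))-head+180)%360)-180))
    Rt=R@Ro.from_euler("z",best,degrees=True).as_matrix()
    p=np.array(view)-Rt@np.array(g)-back*np.array([np.cos(np.radians(head)),np.sin(np.radians(head)),0])
    print("t",o["t"],"TCP",p.round(4),"row",(R.T@(p-o["tool_pos"])/.5).round(4),round(best/180,4))
    print(Rt.round(3))
if __name__=="__main__": goal((.503,.2888,.189)); goal((.503,.2888,.189),back=.06)
E
python3 goal.py
```

```text
t 7.4333 TCP [0.4703 0.2796 0.1723] row [-0.4635 -0.5008  0.0487] -0.3094
[[ 0.95   0.31   0.036]
 [ 0.305 -0.947  0.103]
 [ 0.066 -0.087 -0.994]]
t 7.4333 TCP [0.4131 0.2613 0.1723] row [-0.5316 -0.4022  0.0408] -0.3094
[[ 0.95   0.31   0.036]
 [ 0.305 -0.947  0.103]
 [ 0.066 -0.087 -0.994]]
```

Call:
send_rows:
  targets:
    - [-0.05,-0.04,0,-0.035]
    - [-0.1,-0.08,0,-0.07]
    - [-0.16,-0.12,0,-0.105]
    - [-0.21,-0.16,0,-0.14]
    - [-0.26,-0.2,0,-0.175]
    - [-0.32,-0.24,0,-0.21]
    - [-0.37,-0.28,0.01,-0.245]
    - [-0.43,-0.32,0.02,-0.28]
    - [-0.48,-0.36,0.03,-0.31]
    - [-0.53,-0.4,0.04,-0.31]

```text
t: 8.27
tool_pos: [0.4111, 0.2609, 0.1725]
orientation: [-175.0, -3.9, 18.3]
contact_force: [0.1, -1.0, -0.9]
opening: 0.0562
gripper_force: 20.0
```

Call:
send_rows:
  targets:
    - [0,0,0,0]
    - [0,0,0,0]
    - [0,0,0,0]
    - [0,0,0,0]

```text
t: 8.6
tool_pos: [0.4124, 0.2584, 0.1726]
orientation: [-175.0, -3.8, 18.0]
contact_force: [-0.3, 0.1, -1.3]
opening: 0.0559
gripper_force: 20.0
```

```bash
python3 goal.py|head -1
```

```text
t 8.6 TCP [0.4703 0.2796 0.1722] row [ 0.1229 -0.0039  0.0094] 0.0011
```

Call:
send_rows:
  targets:
    - [0.03,0,0,0]
    - [0.06,-0.002,0.004,0]
    - [0.09,-0.004,0.009,0]
    - [0.11,-0.004,0.009,0]
    - [0.123,-0.004,0.009,0]
    - [0.123,-0.004,0.009,0]
    - [0.123,-0.004,0.009,0]
    - [0.123,-0.004,0.009,0]

```text
t: 9.27
tool_pos: [0.4697, 0.2801, 0.1725]
orientation: [-175.0, -3.9, 18.0]
contact_force: [-0.1, 0.1, -2.1]
opening: 0.056
gripper_force: 20.0
```

```bash
python3 - <<'E'
from h import *
import warnings;warnings.simplefilter("ignore")
for n in("side","top"): grab(n,3,12)
s,d,S=load("side",3);t,d2,T=load("top",3)
i=eyes.camera_info("side");M=np.linalg.inv(i["world_from_camera"])
q=M[:3,:3]@[.49,.285,.19]+M[:3,3];print(q[:2]/q[2]*i["fx"]+[i["cx"],i["cy"]])
cv2.imwrite("pics/c.png",np.hstack([crop(s,290,80,100,75),crop(t,220,130,100,75)]))
o=status.observe();print(o["tool_pos"],o["orientation"],o["t"])
E
```

```text
[309.53006678 133.09973308]
[0.46996719 0.28058577 0.17250427] [-175.03114224   -3.8645985    18.08196078] 10.4667
```

View pics/c.png

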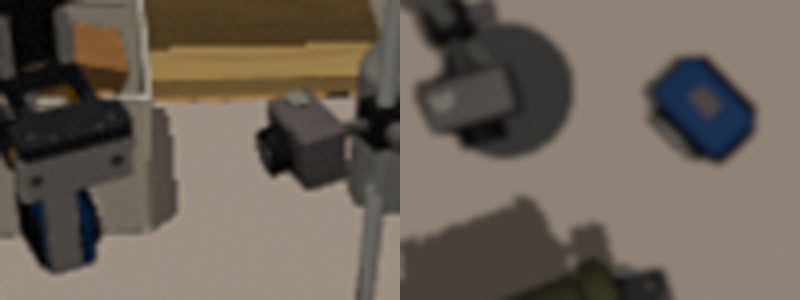

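```bash
cat > fit2.py <<'E'
from h import *
from scipy.optimize import least_squares
from fit import sdf,loc
A=[];
for k in(1,3):
    s,_,S=load("side",k);t,_,T=load("top",k)
    for P,c,w in((S,(100,130,352,378),1),(T,(146,168,222,252),.5)):
        X=P[c[0]:c[1],c[2]:c[3]].reshape(-1,3);A.append(np.c_[X,np.full(len(X),w)])
A=np.vstack(A);A=A[(A[:,2]>.185)&(A[:,2]<.245)&(A[:,0]>.605)&(A[:,0]<.668)&(A[:,1]<.375)]
def f(p):
    L=loc(p,A[:,:3]);b=sdf(L,[.017,0,0],[.017,.031,.021])
    r=np.hypot(L[:,1],L[:,2])-p[5];q=np.stack([r,np.abs(L[:,0]-.034)-.014],1)
    c=np.linalg.norm(np.maximum(q,0),axis=1)+np.minimum(q.max(1),0)
    return np.where(np.abs(b)<np.abs(c),b,c)*A[:,3]
for p0 in(.1,.25):
    r=least_squares(f,[.661,.34,.213,np.radians(195),p0,.015],loss="soft_l1",f_scale=.002);p=r.x
    R=Ro.from_euler("xyz",[0,p[4],p[3]]).as_matrix()
    print(len(A),r.cost,p.round(4),np.degrees(p[3:5]),"view",(p[:3]+R[:,0]*.168).round(4))
s,_,S=load("side",3);q=s.astype(int)
m=(q[...,2]>q[...,0]+20)&(S[...,2]>.13)&(S[...,2]<.23)&(S[...,0]<.55)&(S[...,1]>.2);m[:,:285]=0;m[:,330:]=0
o=status.observe();Rt=Ro.from_euler("xyz",o["orientation"],degrees=True).as_matrix()
L=(S[m]-o["tool_pos"])@Rt@np.diag([1,-1,-1]);print(len(L),L.min(0),L.max(0),np.median(L,0))
def g(p):
    Q=(L-[p[0],p[3],p[1]])@Ro.from_euler("y",p[2]).as_matrix()
    return sdf(Q,[-.002,0,.022],[.018,.028,.022])
for y0 in(0,.15,-.15):
    r=least_squares(g,[.011,-.0075,y0,0],loss="soft_l1",f_scale=.002);p=r.x
    gl=np.array([p[0],p[3],p[1]])+Ro.from_euler("y",p[2]).apply([.024,0,.022])
    Rl=Rt@np.diag([1,-1,-1])@Ro.from_euler("y",p[2]).as_matrix()
    print("lamp",r.cost,p.round(4),"glass",(o["tool_pos"]+Rt@np.diag([1,-1,-1])@gl).round(4))
    print("xang,zang",np.degrees([np.arccos(-Rl[:,0]@R[:,0]),np.arccos(Rl[:,2]@R[:,2])]))
print("no-sag",(o["tool_pos"]+Rt@[.035,0,-.0145]).round(4),np.degrees([np.arccos(-Rt[:,0]@R[:,0]),np.arccos(-Rt[:,2]@R[:,2])]))
E
python3 fit2.py | tail -10
```

```text
1621 0.0005279575548393598 [0.661  0.34   0.2147 3.4478 0.1587 0.0171] [197.54460908   9.09553044] view [0.5029 0.29   0.1881]
1621 0.0005279575548313248 [0.661  0.34   0.2147 3.4478 0.1587 0.0171] [197.5446355    9.09553963] view [0.5029 0.29   0.1881]
51 [-0.01096577 -0.03007458  0.00229236] [ 0.02296518 -0.0020228   0.03643986] [ 0.01751792 -0.02788146  0.03114151]
lamp 1.3363704743407353e-05 [ 0.0108 -0.0091 -0.0125 -0.0009] glass [0.5025 0.2891 0.1879]
xang,zang [4.54256492 6.77103664]
lamp 1.2076572755001482e-05 [-0.0022 -0.0032  0.3887 -0.0008] glass [0.4968 0.2878 0.1823]
xang,zang [27.53109573 27.94527235]
lamp 1.8098061967671637e-05 [ 0.0107 -0.0093 -0.1126 -0.0009] glass [0.5002 0.2881 0.1898]
xang,zang [1.19754488 5.17419456]
no-sag [0.5026 0.2899 0.1893] [5.25809665 7.26856193]
```

The angles have margin, about 5° and 7° against 12°. To rule out lamp slip in the grip, I'll refit from frame 2, where the lamp was fully visible.

```bash
cat > fit3.py <<'E'
from h import *
from scipy.optimize import least_squares
from fit import sdf
s,_,S=load("side",2);q=s.astype(int)
m=(q[...,2]>q[...,0]+20)&(S[...,2]>.09)&(S[...,2]<.18);m[:,:300]=0;m[:,334:]=0;m[:230]=0;m[266:]=0
Rt=Ro.from_euler("xyz",[-176.292,5.057,-73.297],degrees=True).as_matrix()
L=(S[m]-[.50168,-.0572,.12299])@Rt@np.diag([1,-1,-1]);print(len(L),L.min(0),L.max(0))
L=L[np.abs(L[:,1])<.035]
def g(p): return sdf((L-p[:3])@Ro.from_euler("y",p[3]).as_matrix(),[-.002,0,.022],[.018,.028,.022])
for y0 in(0,.3,-.2):
    r=least_squares(g,[.011,0,-.0075,y0],loss="soft_l1",f_scale=.002);print(len(L),r.cost,r.x.round(4))
E
python3 fit3.py|tail -4
```

```text
425 [-0.00946586 -0.02906944 -0.00113114] [0.03270072 0.02563686 0.04378885]
425 0.00014374142938072026 [ 0.0111  0.0003 -0.0091 -0.0015]
425 0.00014364768299295378 [ 0.011   0.0003 -0.0091  0.0025]
425 0.00014381272034854226 [ 0.011   0.0002 -0.0091 -0.0011]
```

The lamp sits square in the grip. Glass position error is about 2 mm, and the angle errors are about 5° and 7°, within limits. Handing in.

```bash
python3 -c "
from workcell import arm,status
print(status.observe()['t'],arm.sign_off())"
```

```text
the job is handed in; nothing more can be done
10.4667 None
```

I handed the job in at 10.5 s with the headlamp held still in front of the camera: glass about 2 mm from the view point, about 5° off facing the lens and 7° off upright (limit 12°); the verdict was not shown.

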